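# Seal a takeaway tub with the hanging hand roller and put it in the carry-out pan

### The job

Lift the hand roller up and off its hook, then roll it along the lid of the tub in the sealing holder, from the end nearer the robot to the far end where the pull tab is, pressing firmly all the way so that its sprung drum gives, but without crushing the tub. Hang the roller back on its own hook and let go of it; only then lift the tub out of the holder, lower it into the empty bay of the carry-out pan so that it lies flat inside the bay and along it, and let go once it is down. Leave the turner on its hook, and the other tub and the things standing around where they are.

Things in the scene. Friction and masses are not known exactly. Their poses are not given: they have to be found in the camera images.
- rack: Fixed open steel wire rack. Origin on the table midway between its two posts (12 mm thick, at y = +-135 mm); x points away from the robot. From a crossbar two equal hooks reach towards the robot (-x) at y = +-70 mm: an 8 mm round level arm, top at z = 285 mm, ending in an upturned 8 mm tip at x = -84 mm, 14 mm higher than the arm's top. Tools' loops rest on the arms at x = -70 mm.
- rack_shelf (a point): Middle of the underside of the rack's wire shelf, axes as the rack's. The shelf, stocked with foam boxes, overhangs the hooks: x = -94 to +94 mm, y = -154 to +154 mm from here; underside 348 mm above the table. It and the hooks bar the way from straight above: take a tool with the gripper leaning back towards the robot by about 40 degrees.
- roller_eye (a point): Hand roller, 230 mm long, 0.24 kg, on either hook. Point: underside of the top bar of its steel hanging loop, where it rests on the hook. z up the handle, y along the drum's axle, x away from the robot as it hangs. The loop's window (in the y-z plane) is 24 mm wide, 48 mm high, bars 6 mm: to come off it is raised by 14 to 38 mm, then drawn towards the robot over the hook's tip.
- roller_grip (a point): Centre of the grip on the roller's black handle, 135 mm below roller_eye; same axes as roller_eye. The handle is a straight bar 20 mm wide (y), 16 mm thick (x), reaching from 81 mm above to 30 mm below this point.
- roller_axle (a point): Centre of the roller's white drum: 32 mm diameter, 50 mm long along y, turning freely about y, 75 mm below roller_grip when not pressed (so the drum's underside is 91 mm below roller_grip). Same axes as roller_eye.
- carriage (a joint): How far the drum has been pushed up towards the handle against its spring, m: 0 free, at most 0.014. The spring pushes 2.8 N at 0 and 0.7 N more per mm; a gentle, firm roll is about 0.004 to 0.010.
- turner_eye (a point): Loop of the flat turner on the other hook: same loop and black handle as the roller, but a 66 x 55 mm flat steel blade below. Point and axes as for roller_eye. Not to be moved.
- tub_mid (a point): Centre (half-way up) of the lidded takeaway tub in the holder: a straight-sided rigid block 180 mm long (x), 60 mm wide (y), 43 mm high (z), about 0.3 kg; white foam with a flat brown card lid as its top face, 21.5 mm above this point. A thin card pull tab sticks out 15 mm at its +x end, the end away from the robot.
- holder: Sealing holder, fixed aluminium plate 220 x 100 mm, 8 mm thick, origin on the table under its centre, x along the tub. The tub stands on the plate (plate top at z = 8 mm) between two end stops 18 mm high and four corner lips 8 mm high above the plate (at x = +-75 mm, 20 mm long), 2 mm clear all round; the long sides are open at the middle for the fingers.
- pan_bay (a point): Centre of the floor of the empty bay of the steel carry-out pan (fixed, 240 x 240 mm). The bay is 234 mm long (x) and 114 mm wide (y); its floor is 6 mm above the table, the rims stand 8 mm and the divider 8 mm above the floor. x runs along the bay, z up. The full bay lies on its -y side.
- tub2_mid (a point): Centre of the other, already sealed tub of the same shape, in the full bay of the pan, 110 to 120 mm from pan_bay on its -y side. Not to be moved.
- salsa: Small white bowl, 72 mm across, 45 mm high, near the front; origin under its centre. Not to be moved.
- pepper: Small jar, 44 mm across, 55 mm high, on the table in front of the rack; origin under its centre. Not to be moved.
- sauce: Amber bottle, 60 mm across, 170 mm high, behind the holder; origin under its centre. Not to be moved.
- cup: White cup, 76 mm across, 90 mm high, behind the pan; origin under its centre. Not to be moved.

How it is judged (in metres and radians):
On the way, in this order (a step that is already met when the one before it is completed fails the run):
1. the roller is lifted off its hook (distance of roller_eye from where it was at the start of the episode above 0.06 m), for 0.1 s.
2. the drum is pressed on the lid near its robot-side end (drum centre more than 50 mm before the tub's middle, spring given by over 2 mm, within 18 mm of the lid's middle line) (x of roller_axle in the frame of tub_mid below -0.05 m and value of joint carriage above 0.002 m and contact force between roller and tub above 1 N and y of roller_axle in the frame of tub_mid between -0.018 and 0.018 m), for 0.1 s.
3. still pressed, a quarter of the way (x of roller_axle in the frame of tub_mid between -0.03 and 0 m and value of joint carriage above 0.002 m and contact force between roller and tub above 1 N and y of roller_axle in the frame of tub_mid between -0.018 and 0.018 m), for 0.05 s.
4. still pressed, just past the middle (x of roller_axle in the frame of tub_mid between 0.005 and 0.03 m and value of joint carriage above 0.002 m and contact force between roller and tub above 1 N and y of roller_axle in the frame of tub_mid between -0.018 and 0.018 m), for 0.05 s.
5. still pressed, near the far end (over 50 mm past the middle) (x of roller_axle in the frame of tub_mid above 0.05 m and value of joint carriage above 0.002 m and contact force between roller and tub above 1 N and y of roller_axle in the frame of tub_mid between -0.018 and 0.018 m), for 0.1 s.
6. the roller hangs on its own hook again, let go (distance of roller_eye from where it was at the start of the episode below 0.03 m and x of roller_eye in the frame of rack above -0.084 m and z of roller_eye in the frame of rack between 0.279 and 0.291 m and contact force between the fingers and roller below 0.2 N), for 0.3 s.
7. the tub is lifted clear of the holder (z of tub_mid in the frame of holder above 0.055 m), for 0.1 s.
8. the tub is lowered into the empty bay while still held (x of tub_mid in the frame of pan_bay between -0.029 and 0.029 m and y of tub_mid in the frame of pan_bay between -0.027 and 0.027 m and z of tub_mid in the frame of pan_bay below 0.026 m and angle between tub_mid's own z axis and vertical below 0.1 rad and contact force between the fingers and tub above 1 N), for 0.1 s.
At the end, for the whole second after the job is handed in: The tub lies flat and still on the floor of the empty bay, wholly inside it (centre within 29 mm along and 27 mm across of the bay's middle) and along it within 0.2 rad; the roller hangs on its own hook again (its loop's top bar behind the tip and within 6 mm of its resting height); nothing is held (x of tub_mid in the frame of pan_bay between -0.029 and 0.029 m and y of tub_mid in the frame of pan_bay between -0.027 and 0.027 m and z of tub_mid in the frame of pan_bay below 0.026 m and angle between tub_mid's own z axis and vertical below 0.1 rad and distance of roller_eye from where it was at the start of the episode below 0.03 m and x of roller_eye in the frame of rack above -0.084 m and z of roller_eye in the frame of rack between 0.279 and 0.291 m and angle between the x axis of tub_mid and the x axis of pan_bay, either way round below 0.2 rad and linear speed of tub below 0.03 m/s and contact force between the fingers and tub below 0.1 N); the robot touches nothing.
It fails at once if the tub is crushed by the roller (over 30 N) (contact force between roller and tub above 30 N).
It fails at once if the tub is tipped over (more than 0.6 rad) (angle between tub_mid's own z axis and vertical above 0.6 rad).
It fails at once if the turner is taken off or knocked off its hook (distance of turner_eye from where it was at the start of the episode above 0.03 m).
It fails at once if the other tub is shoved by more than 25 mm (distance of tub2_mid from where it was at the start of the episode above 0.025 m).
It fails at once if a bowl, jar, bottle or cup is shoved by more than 30 mm (distance of any of salsa, pepper, sauce, cup from where it was at the start of the episode above 0.03 m).
It also fails if it takes over 72 s, if anything falls off the work surface, if the arm or the gripper's body presses on something with over 40 N, if the wrist force passes 120 N, or if a joint passes its speed limit or range.

### The arm

A 6-joint arm with a two-finger parallel gripper is mounted at the origin on the work surface. World frame = base frame: x ahead of the robot, y to its left, z up, the work surface at z = 0. Lengths are in mm, angles in rad, forces in N, time in s.
With the tool pointing down it reaches from about 350 to 975 mm from the base axis. Payload 7.1 kg.
Tool frame: the origin (TCP) lies on the front face of the gripper's body, between the roots of the fingers; the fingertips stand 80 mm ahead of it and the grasp point (between the pads) lies 61 mm ahead of it (env.tips_ahead is the distance from the TCP to the fingertips, in mm); z points along the fingers, y is the line along which they close (so a half turn about z gives the same grasp; the last joint's range is limited). The gripper opens to 88 mm and grips with 3 to 60 N. Pads are 20 mm wide; open, the fingers measure 115 mm over their backs; the gripper's body (75 mm by 178 mm) begins 61 mm behind the grasp point.
Start: joints at [1.164, 0.423, 1.63, -0, 1.089, -0.019], TCP at [236.313, 578.586, 302.675] pointing down, gripper open.
Joint ranges: [-3, 3], [-0.9, 2.11], [0.09, 2.58], [-1.31, 4.45], [0.11, 2.69], [-2.54, 2.54]. Speed limits (rad/s): [2.39, 2.39, 3.01, 3.14, 3.14, 3.14].

### API

Orientations are given as a unit quaternion [x, y, z, w].
In Python, from station import env, set_gripper, viewer, workorder gives the robot as it stands. Calls block until the motion is done:
- env.reach(position, orientation): joint-space move of the TCP to a pose.
- env.move_l(position, rot=None, rate=150, f_stop=None): straight line of the TCP; rot=None keeps the orientation; rate is the mean speed in mm/s. With f_stop (N) it stops when the force on the tool has changed by that much, and returns True; else False.
- env.move_joints(angles): joint-space move.
- set_gripper(opening): finger opening in mm; the grip force is fixed at half the most; returns when the fingers have stopped.
- env.hold(seconds).
- env.ik(position, orientation): joint angles nearest the present ones, or None.
- env.read_state(): the state.
- viewer.camera(name): name is "scene" or "side" or "wrist"; returns the picture (420x560x3 uint8, blue, green, red); there is no depth.
- viewer.camera_params(name): a dict with "fx", "fy", "cx", "cy" (pixels), "pose" (4x4, takes a point from camera to world coordinates); the wrist camera has in their place "tool_from_camera" (4x4, takes a point from camera to tool coordinates, whose origin is the TCP and whose axes are the flange's). Camera axes: x right, y up, looking along -z (the intrinsics and any distortion apply to the point x, -y, -z); pixel columns grow to the right and rows downward; lengths in mm; the calibration is good to about 2 mm. A picture is of the moment at which its call begins: read the wrist's pose just before it. camera_params takes no time and is no camera call.
A pose or a line that the arm cannot do raises env.IKError and nothing moves.
- workorder.sign_off(): hands the job in; it is judged then, once.
The state is a dict: "time_s": time; "qpos": joint angles; "dq": joint speeds; "tau": joint torques, N m; "tool_pos": TCP position; "orientation": TCP orientation; "force": force on the tool from outside, world axes, zero at the start; "wrist_torque": the same for the moment, N m; "width": finger opening in mm; "grip_force": force on a finger pad.
Only numpy, scipy, OpenCV 4.12 (cv2) and the standard library are available. Lean on these libraries where they do the work, as an engineer would, in place of code of your own. Each camera call takes 0.05 s, during which the arm holds its last target. There are 200 camera calls.

## Working session

There is one attempt and no reset: what is moved stays moved. The work goes in short steps, each a Python script; the robot and the scene stay as the last script left them, time stands still between calls to the robot, and variables do not carry over. Pictures are saved under pics/ and viewed, at most 10 in all, crops included, and the job is handed in when it is done.

```bash
ls; mkdir -p pics; python3 - <<'E'
from station import env, set_gripper, viewer, workorder
import cv2,numpy as np
np.set_printoptions(precision=4,suppress=True)
ims=[]
for n in ["scene","side","wrist"]:
    im=viewer.camera(n); cv2.imwrite(f"pics/{n}0.png",im); p=viewer.camera_params(n); print(n,p)
s=env.read_state(); print(s)
E
```

```text
pics
scene {'fx': 393.8544960280935, 'fy': 393.8544960280935, 'cx': 277.71025842983556, 'cy': 204.33479404945552, 'pose': array([[  -0.0143,   -0.7672,    0.6413, 1194.5111],
       [   0.9999,   -0.0121,    0.0079,  -44.1851],
       [   0.0017,    0.6413,    0.7673,  910.6673],
       [   0.    ,    0.    ,    0.    ,    1.    ]])}
side {'fx': 505.4192010165397, 'fy': 505.4192010165397, 'cx': 279.48325812862976, 'cy': 208.62922416921924, 'pose': array([[   0.9412,    0.2399,   -0.2378,  321.8637],
       [  -0.3375,    0.6965,   -0.6333, -756.3313],
       [   0.0137,    0.6763,    0.7365, 1053.6806],
       [   0.    ,    0.    ,    0.    ,    1.    ]])}
wrist {'fx': 322.63523165664236, 'fy': 322.63523165664236, 'cx': 286.2060560535477, 'cy': 207.28012009188777, 'tool_from_camera': array([[ -0.0011,   0.9609,   0.277 ,  75.6817],
       [  1.    ,   0.0011,   0.0003,   0.7007],
       [  0.    ,   0.277 ,  -0.9609, -82.9253],
       [  0.    ,   0.    ,   0.    ,   1.    ]])}
{'time_s': 0.15, 'qpos': array([ 1.164 ,  0.4237,  1.6305, -0.    ,  1.0886, -0.019 ]), 'dq': array([ 0.0008, -0.0036, -0.0034, -0.001 , -0.0002,  0.    ]), 'tau': array([ -0.0001, -54.4976, -27.3921,   0.0644,   0.0205,  -0.0001]), 'tool_pos': array([236.1685, 578.2966, 302.0784]), 'orientation': array([ 0.1927,  0.9813, -0.0006, -0.0001]), 'force': array([-0.1334, -1.1406, -0.4414]), 'wrist_torque': array([-0.0256, -0.0249, -0.0263]), 'grip_force': 0.0, 'width': 87.95957976469558}
```

View pics/scene0.png

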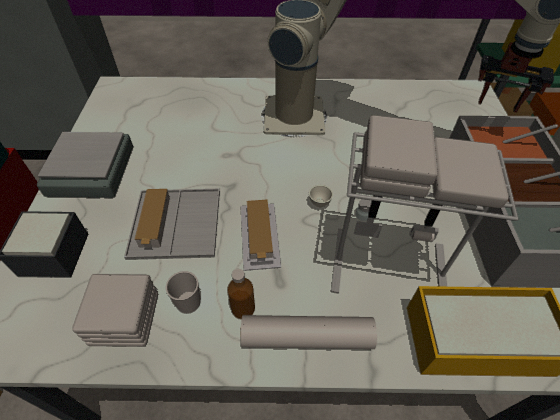

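View pics/side0.png

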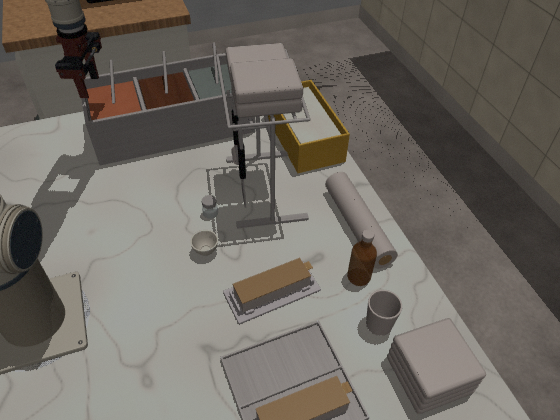

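The scene camera faces the robot, so image right is +y and image down is +x. The holder tub's lid is at about (258,228), the full bay's tub at (153,215) and the empty bay at (195,222). The rack, with two black handles under its shelf, is around (365–430, 215). Next I'll zoom in on the rack and measure the lids.

```bash
cat > h.py <<'E'
import cv2,numpy as np
from scipy.spatial.transform import Rotation as R
from station import env, set_gripper, viewer, workorder
np.set_printoptions(precision=3,suppress=True)
def ray(n,uv,T=None):
    p=viewer.camera_params(n)
    if T is None: T=p["pose"]
    uv=np.atleast_2d(np.asarray(uv,float))
    d=np.c_[(uv[:,0]-p["cx"])/p["fx"],-(uv[:,1]-p["cy"])/p["fy"],-np.ones(len(uv))]
    return T[:3,3],d@T[:3,:3].T
def onplane(n,uv,z,T=None):
    o,d=ray(n,uv,T); return o+d*((z-o[2])/d[:,2])[:,None]
def proj(n,P,T=None):
    p=viewer.camera_params(n)
    if T is None: T=p["pose"]
    q=(np.atleast_2d(P)-T[:3,3])@T[:3,:3]
    return np.c_[p["cx"]+p["fx"]*q[:,0]/-q[:,2],p["cy"]-p["fy"]*q[:,1]/-q[:,2]]
def tri(pairs):  # [(o,d)...]
    A=np.zeros((3,3));b=np.zeros(3)
    for o,d in pairs:
        d=np.ravel(d)/np.linalg.norm(d);M=np.eye(3)-np.outer(d,d);A+=M;b+=M@o
    return np.linalg.solve(A,b)
def tool_T():
    s=env.read_state();T=np.eye(4);T[:3,:3]=R.from_quat(s["orientation"]).as_matrix();T[:3,3]=s["tool_pos"]
    return T
def wrist(name=None):
    T=tool_T()@viewer.camera_params("wrist")["tool_from_camera"]; im=viewer.camera("wrist")
    if name: cv2.imwrite(f"pics/{name}.png",im)
    return im,T
def brown(im):
    hsv=cv2.cvtColor(im,cv2.COLOR_BGR2HSV)
    m=cv2.inRange(hsv,(8,90,60),(22,255,255)); m=cv2.morphologyEx(m,cv2.MORPH_OPEN,np.ones((3,3)))
    return m
E
python3 - <<'E'
from h import *
for n in ["scene","side"]:
    im=cv2.imread(f"pics/{n}0.png"); m=brown(im)
    for c in cv2.findContours(m,0,1)[0]:
        if cv2.contourArea(c)>300:
            p=onplane(n,c[:,0,:],51)[:,:2].astype(np.float32); r=cv2.minAreaRect(p)
            print(n,cv2.boundingRect(c),r)
a=cv2.imread("pics/scene0.png")[105:300,310:525];b=cv2.imread("pics/side0.png")[40:252,195:320]
a=cv2.resize(a,None,fx=2.4,fy=2.4,interpolation=2);b=cv2.resize(b,None,fx=2.2,fy=2.2,interpolation=2)
o=np.zeros((470,800,3),np.uint8);o[:a.shape[0],:a.shape[1]]=a;o[:b.shape[0],a.shape[1]:a.shape[1]+b.shape[1]]=b
cv2.imwrite("pics/rackcrop.png",o)
# pan corners guess
print(onplane("scene",[(133,190),(220,188),(219,257),(125,259),(176,189),(173,257)],14))
E
```

```text
scene (423, 355, 137, 22) ((913.5748291015625, 408.3729248046875), (42.48382568359375, 301.44281005859375), 0.0021211274433881044)
scene (419, 286, 135, 69) ((809.607177734375, 452.0924072265625), (164.03494262695312, 322.4786682128906), 0.154929518699646)
scene (228, 281, 25, 20) ((747.7747192382812, -139.5934295654297), (50.026771545410156, 57.87824249267578), 5.44666862487793)
scene (247, 200, 25, 58) ((556.7673950195312, -103.33872985839844), (193.99725341796875, 58.68699645996094), 6.146160125732422)
scene (135, 189, 32, 55) ((518.0999145507812, -404.9654846191406), (192.33432006835938, 60.42292022705078), 2.6406073570251465)
scene (470, 127, 76, 31) ((194.7889404296875, 692.8427734375), (148.17465209960938, 207.73829650878906), 0.9231407642364502)
scene (540, 92, 20, 35) ((-0.562835693359375, 918.0269165039062), (64.16020965576172, 220.4850616455078), 66.1905746459961)
side (257, 377, 95, 43) ((518.4235229492188, -407.6782531738281), (194.82679748535156, 58.826385498046875), 2.530210256576538)
side (234, 259, 77, 44) ((557.5326538085938, -103.8954086303711), (194.6900177001953,
[... 262 characters left out ...]
28906), 0.10097619891166687)
side (275, 80, 75, 93) ((850.3270874023438, 437.185546875), (433.87176513671875, 220.50067138671875), 89.99605560302734)
side (141, 72, 52, 37) ((463.2618408203125, 754.3793334960938), (155.83056640625, 178.891357421875), 0.21510060131549835)
side (80, 0, 109, 37) ((452.46820068359375, 1354.596923828125), (415.8529357910156, 346.94366455078125), 0.11680612713098526)
side (2, 0, 55, 52) ((35.85991668701172, 1404.5152587890625), (200.1043243408203, 449.4280090332031), 0.5465689897537231)
[[ 394.939 -496.633   14.   ]
 [ 382.481 -231.627   14.   ]
 [ 630.681 -207.392   14.   ]
 [ 640.74  -456.334   14.   ]
 [ 388.749 -365.985   14.   ]
 [ 632.568 -330.045   14.   ]]
```

View pics/rackcrop.png

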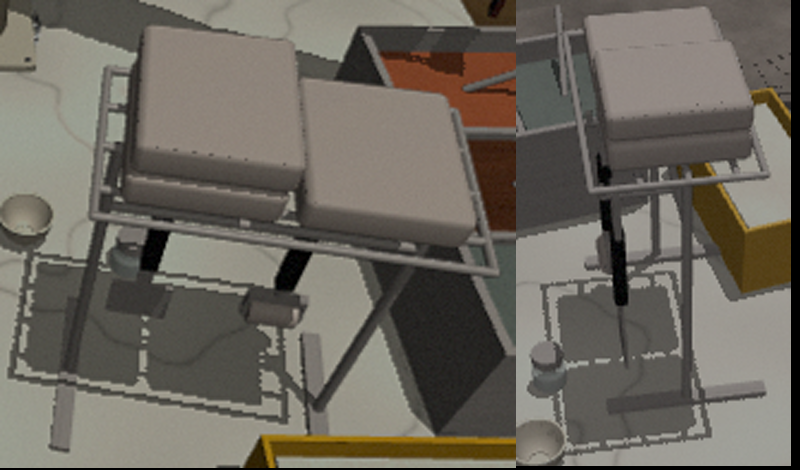

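The roller hangs on the right-hand hook in the image (+y), with its drum at scene pixel (425,233). The turner is on the -y hook, with its blade at about (366,230). Next I'll fit the rack from the shelf corners and cross-check against the drum.

```bash
cat >> h.py <<'E'
def pose(yaw,lean,flip=True):
    """tool z = forward-down leaning; closing axis along local y; tool x back/down if flip"""
    z=np.array([np.sin(lean),0,-np.cos(lean)]); y=np.array([0,1.,0]) 
    if not flip: y=-y
    x=np.cross(y,z); return R.from_euler('z',yaw)*R.from_matrix(np.c_[x,y,z])
E
python3 - <<'E'
from h import *
sc=np.array([(349.6,195.4),(516.3,217.9),(354.6,132.9)]); si=np.array([(229.5,126.4),(309.5,119.5),(215,44.5)])
L=[(94,-154),(94,154),(-94,-154),(-94,-154),(94,-154),(-94,154)]
W=np.r_[onplane("scene",sc,352),onplane("side",si,352)][:,:2]; print(W)
L=np.array(L,float); a=L-L.mean(0);b=W-W.mean(0)
yaw=np.arctan2((a[:,0]*b[:,1]-a[:,1]*b[:,0]).sum(),(a*b).sum()); c,s=np.cos(yaw),np.sin(yaw);Rm=np.array([[c,-s],[s,c]])
t=W.mean(0)-Rm@L.mean(0); print("rack",t,yaw, (L@Rm.T+t-W))
for n,l in [("roller",(-70,70)),("turner",(-70,-70))]:
    p=Rm@l+t; print(n,p,[proj(k,[[*p,75],[*p,120]]) for k in("scene","side")])
print("drum cast", onplane("scene",[(425.4,232.9)],75+8))
g=np.array([*(Rm@(-70,70)+t),150])
for flip in(True,False):
  for back in (66,160):
    r=pose(yaw,np.radians(42),flip); print(flip,back,env.ik(g-back*r.as_matrix()[:,2],r.as_quat()))
  for dx in(-65,65):
    y=.109;r=pose(y,np.radians(42),flip);p=np.array([549.7+dx*np.cos(y),-104+dx*np.sin(y),136]);print(env.ik(p-66*r.as_matrix()[:,2],r.as_quat()))
E
```

```text
[[703.51   85.278]
 [752.649 379.782]
 [522.002 114.788]
 [527.209 115.452]
 [704.333  81.595]
 [586.502 464.826]]
rack [642.84  257.276] -0.19881323944581003 [[  1.062   2.465]
 [ 12.755   9.895]
 [ -1.726  10.087]
 [ -6.934   9.423]
 [  0.239   6.149]
 [ -5.395 -38.019]]
roller [588.044 339.722] [array([[427.697, 233.205],
       [432.944, 222.758]]), array([[234.093, 152.115],
       [233.267, 140.174]])]
turner [560.393 202.48 ] [array([[373.471, 224.074],
       [376.77 , 213.509]]), array([[238.433, 185.608],
       [237.657, 173.663]])]
drum cast [[592.97  330.331  83.   ]]
True 66 [ 0.744  0.552  1.894 -1.26   0.605  0.424]
True 160 [ 0.843  0.397  1.94  -1.09   0.71   0.302]
[-0.468  0.382  2.381  2.164  0.456  2.047]
[-0.304  0.473  2.14   2.095  0.315  2.281]
False 66 None
False 160 None
[-0.468  0.382  2.381  2.164  0.456 -1.095]
[-0.304  0.473  2.14   2.095  0.315 -0.861]
```

```bash
python3 - <<'E'
from h import *
W=np.array([[703.5,85.3],[752.6,379.8],[522,114.8],[527.2,115.5],[704.3,81.6]]);L=np.array([(94,-154),(94,154),(-94,-154),(-94,-154),(94,-154)],float)
a=L-L.mean(0);b=W-W.mean(0)
yaw=np.arctan2((a[:,0]*b[:,1]-a[:,1]*b[:,0]).sum(),(a*b).sum());c,s=np.cos(yaw),np.sin(yaw);Rm=np.array([[c,-s],[s,c]])
t=W.mean(0)-Rm@L.mean(0);print("rack",t,yaw);p=Rm@(-70,70)+t
g=np.array([*p,150]);print("grip",g,proj("scene",[[*p,75]]),Rm@(-70,-70)+t)
r=pose(yaw,np.radians(42));f=Rm@(-1,0)
for off in ([0,0,0],[0,0,26],[*f*90,26],[*f*90,100]): print(off,env.ik(g+off-66*r.as_matrix()[:,2],r.as_quat()))
print(env.ik(g-170*r.as_matrix()[:,2],r.as_quat()))
env.reach(g-170*r.as_matrix()[:,2],r.as_quat())
im,T=wrist("w1");np.save("w1T.npy",T);print(env.read_state()["time_s"], proj("wrist",[g,[*p,75],[*p,285]],T))
E
```

```text
rack [638.634 249.636] -0.16587201271482876
grip [581.153 330.233 150.   ] [[423.458 231.017]] [558.037 192.155]
[0, 0, 0] [ 0.732  0.535  1.931 -1.312  0.572  0.445]
[0, 0, 26] [ 0.732  0.49   1.924 -1.234  0.588  0.352]
[np.float64(-88.76472751837399), np.float64(14.860119400220794), 26] [ 0.879  0.436  2.03  -1.235  0.66   0.492]
[np.float64(-88.76472751837399), np.float64(14.860119400220794), 100] [ 0.879  0.305  1.991 -1.049  0.731  0.25 ]
[ 0.843  0.356  1.984 -1.104  0.687  0.29 ]
1.5583 [[284.909 209.659]
 [285.026 141.628]
 [284.578 402.857]]
```

View pics/w1.png

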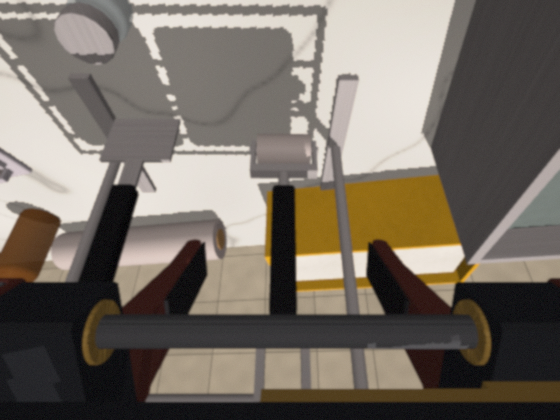

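The view is from below and behind the gripper, with image up pointing world-down. The drum is centred at (285,152) and the handle runs down the image from its lower end at (284,186), about 23 px wide. Sideways it matches the prediction; I still need to fix its range.

```bash
python3 - <<'E'
from h import *
T=np.load("w1T.npy");im=cv2.imread("pics/w1.png")
print("drum",onplane("wrist",[(285,152)],75,T),"tri",tri([ray("wrist",(285,152),T),ray("scene",(425.4,232.9))]))
print("handle end",onplane("wrist",[(284,186)],120,T))
g=cv2.cvtColor(im,cv2.COLOR_BGR2GRAY); 
for v in(200,230,260,300):
    u=np.where(g[v,255:320]<45)[0]+255; print(v,u.min(),u.max())
# turner drum check: blade/handle end
for v in(200,230,260):
    u=np.where(g[v,80:160]<45)[0]+80; print("t",v,u.min(),u.max())
print(proj("wrist",[[581.2,330.2,z] for z in(75,59,120,150)],T))
E
```

```text
drum [[595.4   327.761  75.   ]] tri [590.564 330.101  80.094]
handle end [[589.581 327.918 120.   ]]
200 273 293
230 272 294
260 272 294
300 270 295
t 200 107 134
t 230 96 127
t 260 86 117
[[285.    141.667]
 [285.022 129.395]
 [284.932 180.165]
 [284.879 209.692]]
```

```bash
python3 - <<'E'
from h import *
yaw=-.17
for lean in(38,40,42,44):
  for z in(150,158):
    r=pose(yaw,np.radians(lean));q=env.ik(np.array([588,329,z])-67*r.as_matrix()[:,2],r.as_quat());print(lean,z,q)
E
```

```text
38 150 [ 0.701  0.526  1.896 -1.132  0.547  0.249]
38 158 [ 0.701  0.512  1.894 -1.108  0.554  0.222]
40 150 [ 0.712  0.532  1.909 -1.219  0.557  0.342]
40 158 [ 0.712  0.518  1.907 -1.196  0.563  0.314]
42 150 [ 0.724  0.538  1.921 -1.304  0.571  0.432]
42 158 [ 0.724  0.524  1.919 -1.28   0.576  0.403]
44 150 None
44 158 None
```

```bash
python3 - <<'E'
from h import *
yaw=-.17;r=pose(yaw,np.radians(40));z=r.as_matrix()[:,2];g=np.array([588,329,155.])
env.reach(g-165*z,r.as_quat())
print(env.move_l(g-68*z,rate=80,f_stop=8))
s=env.read_state();print(s["tool_pos"],g-68*z,s["force"],s["width"])
wrist("w2")
E
```

```text
False
[544.825 336.63  207.54 ] [544.921 336.395 207.091] [-0.822 -0.086 -0.309] 88.10808650468486
```

View pics/w2.png

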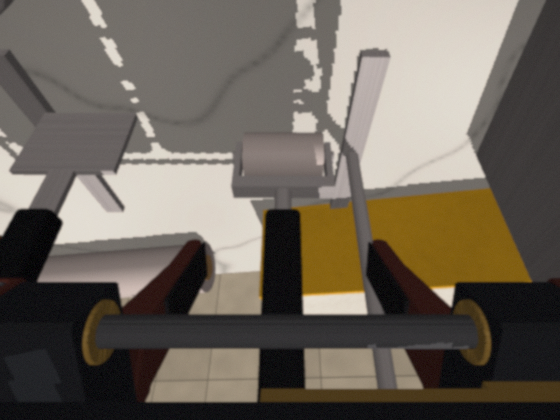

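The handle is centred between the fingers at u≈283, its lower end is at (283,210), and the drum is at (283,153). I'll check the range once more, then close and lift off.

```bash
python3 - <<'E'
from h import *
T=tool_T()@viewer.camera_params("wrist")["tool_from_camera"]
print(onplane("wrist",[(283,210)],120,T),onplane("wrist",[(283,153)],75,T))
set_gripper(0); s=env.read_state();print("closed",s["width"],s["grip_force"],s["force"],s["time_s"])
np.save("hook.npy",np.r_[s["tool_pos"],s["orientation"]])
yaw=-.17;f=np.array([-np.cos(yaw),-np.sin(yaw),0]);p0=s["tool_pos"]
print(env.move_l(p0+[0,0,26],rate=60,f_stop=15));s=env.read_state();print(s["tool_pos"]-p0,s["force"],s["width"])
wrist("w3")
a=viewer.camera("side")[40:252,150:320];b=viewer.camera("wrist")
a=cv2.resize(a,None,fx=2,fy=2);o=np.zeros((424,800,3),np.uint8);o[:424,:340]=a;b=cv2.resize(b,(460,345));o[:345,340:]=b;cv2.imwrite("pics/lift.png",o)
E
```

```text
[[588.926 327.752 120.   ]] [[589.187 327.471  75.   ]]
closed 19.913865445941635 29.910625219345093 [ 0.054  0.51  -0.639] 4.275
False
[-0.172 -0.137 25.84 ] [-0.731 -0.021 -2.759] 19.931074368710952
```

View pics/lift.png

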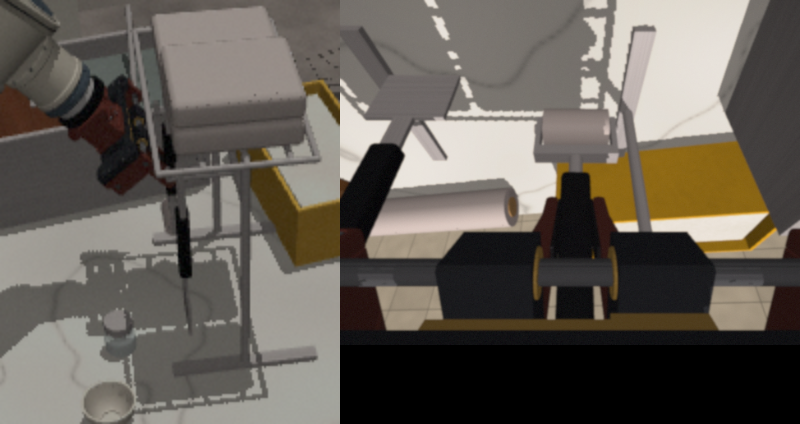

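The roller is in the jaws (width 19.9 mm, weight felt) and has risen 26 mm. Next I'll draw it out and check the rolling poses.

```bash
python3 - <<'E'
from h import *
h=np.load("hook.npy");yaw=-.17;f=np.array([-np.cos(yaw),-np.sin(yaw),0])
print(env.move_l(h[:3]+[0,0,26]+f*95,rate=100,f_stop=12))
p=env.read_state()["tool_pos"];print(p)
for d,dz in((60,60),(90,80),(110,100)): print(d,env.ik(p+f*d+[0,0,dz],h[3:]))
y=.109;r=pose(y,np.radians(40));u=np.array([np.cos(y),np.sin(y),0]);c=np.array([549.7,-104.2,0])
for d,z in((-68,300),(-68,194),(0,194),(68,194),(68,300)):
    print(d,z,env.ik(c+u*(d-43.7)+[0,0,z],r.as_quat()))
D=R.from_quat([.1927,.9813,0,0]);print("mid",env.ik([400,40,400],D.as_quat()))
E
```

```text
False
[451.692 352.593 233.189]
60 [ 0.978  0.278  2.035 -0.988  0.778  0.292]
90 [ 1.039  0.229  2.042 -0.94   0.84   0.281]
110 [ 1.081  0.187  2.037 -0.899  0.894  0.259]
-68 300 None
-68 194 [-0.463  0.342  2.37   2.03   0.399  2.191]
0 194 [-0.366  0.393  2.248  1.998  0.329  2.318]
68 194 [-0.296  0.45   2.118  1.881  0.269  2.503]
68 300 None
mid [ 0.07  -0.042  1.977 -0.     1.206 -1.113]
```

```bash
cat >> h.py <<'E'
y=.109;LR=np.radians(43);rr=pose(y,LR);u=np.array([np.cos(y),np.sin(y),0]);c=np.array([549.7,-104.2,0])
def rollpose(d,z): return c+u*(d-50.6)+[0,0,z]   # d: drum centre along tub, z: TCP height
E
python3 - <<'E'
from h import *
for d,z in((-68,250),(-68,220),(-68,192),(0,192),(68,192),(68,220),(68,250),(30,260)):
    print(d,z,env.ik(rollpose(d,z),rr.as_quat()))
h=np.load("hook.npy");yaw=-.17;f=np.array([-np.cos(yaw),-np.sin(yaw),0]);p=env.read_state()["tool_pos"]
print(env.read_state()["time_s"])
env.move_l(p+f*110+[0,0,100],rate=150)
q=env.read_state()["qpos"];np.save("qout.npy",q)
m=np.array([.07,-.042,1.977,0,1.206,-.8]);env.move_joints(m)
s=env.read_state();print(s["time_s"],s["tool_pos"],s["force"],s["width"])
m[5]=2.3;env.move_joints(m);s=env.read_state();print(s["time_s"],s["width"])
E
```

```text
-68 250 [-0.491  0.187  2.372  1.746  0.402  2.487]
-68 220 [-0.491  0.275  2.389  1.974  0.432  2.238]
-68 192 [-0.491  0.362  2.401  2.15   0.478  2.042]
0 192 [-0.386  0.407  2.28   2.163  0.401  2.135]
68 192 [-0.31   0.459  2.152  2.112  0.33   2.261]
68 220 [-0.31   0.397  2.143  1.917  0.3    2.466]
68 250 None
30 260 None
6.1083
8.5 [400.024  40.092 399.664] [-0.166  0.263 -2.79 ] 19.929369683601646
11.1167 19.585582417196775
```

```bash
python3 - <<'E'
from h import *
q=env.ik(rollpose(-68,240),rr.as_quat());print(q);env.move_joints(q)
s=env.read_state();print(s["time_s"],s["tool_pos"],s["width"],s["force"])
im,T=wrist("w4");np.save("w4T.npy",T)
a=viewer.camera("side")[180:340,170:370];b=im
a=cv2.resize(a,None,fx=1.7,fy=1.7);o=np.zeros((420,800,3),np.uint8);o[:272,:340]=a;b=cv2.resize(b,(460,345));o[:345,340:]=b;cv2.imwrite("pics/pre.png",o)
E
```

```text
[-0.491  0.216  2.379  1.826  0.409  2.401]
12.7167 [ 432.369 -117.073  240.436] 19.74487891084835 [ 0.87   0.674 -2.794]
```

View pics/pre.png

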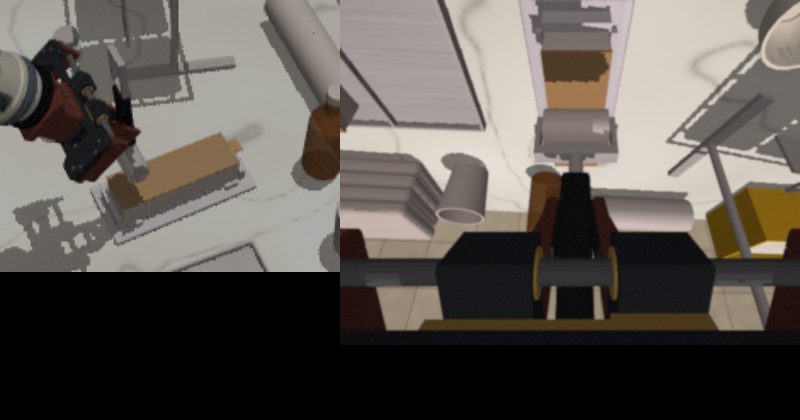

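The roller is upright in the jaws. The lid's middle line (u≈576 in the montage) lines up with the drum's (u≈576). I'll press and roll.

```bash
python3 - <<'E'
from h import *
f0=env.read_state()["force"][2]
env.move_l(rollpose(-68,206),rate=80)
hit=env.move_l(rollpose(-68,186),rate=12,f_stop=5)
env.hold(.2);s=env.read_state();z=s["tool_pos"][2];F=s["force"][2]-f0;print(hit,z,F,s["force"])
if hit:
    z2=z-max(0,(7-F)/.7)
    env.move_l(rollpose(-68,z2),rate=15);env.hold(.2);s=env.read_state();print(z2,s["tool_pos"],s["force"][2]-f0)
    for d in(-30,0,30,66):
        env.move_l(rollpose(d,z2),rate=45);s=env.read_state();F=s["force"][2]-f0;print(d,s["tool_pos"],s["force"],F,s["width"])
        if d<66: z2-=np.clip((7-F)/.7*.8,-2,2)
    env.hold(.3);s=env.read_state();print(s["time_s"],s["force"][2]-f0)
    T=tool_T()@viewer.camera_params("wrist")["tool_from_camera"];np.save("w5T.npy",T)
    im=viewer.camera("wrist");cv2.imwrite("pics/w5.png",im)
E
```

```text
True 194.10472103922137 5.285793990699425 [ 0.604 -0.529  3.264]
191.65585531164913 [ 431.869 -117.075  191.719] 7.691196718014165
-30 [ 469.507 -112.948  191.673] [-0.069 -0.277  4.576] 6.596960827203668 19.906574603775557
0 [ 499.414 -109.673  191.214] [0.987 0.614 4.039] 6.060505747370428 19.99023726574781
30 [ 529.215 -106.481  190.258] [0.265 1.159 5.186] 7.20747336189206 19.512572166190235
66 [ 565.014 -102.574  190.555] [-0.269  1.25   4.994] 7.015670792917142 19.939876141724483
18.9833 7.377724638839105
```

View pics/w5.png

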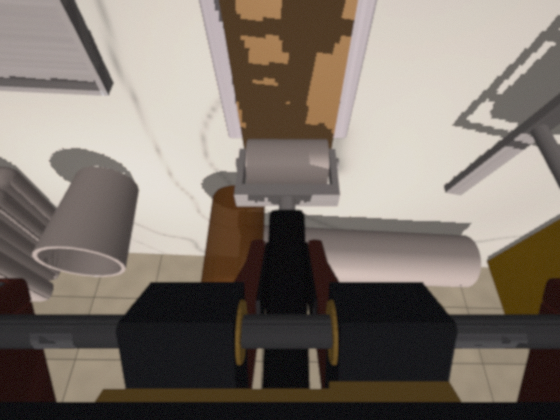

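The drum (288,160) sits at the far end of the lid, still pressed at about 7 N and centred. I'll lift and go back to the hook by the same way.

```bash
python3 - <<'E'
from h import *
env.move_l(rollpose(66,216),rate=80); env.move_l(rollpose(-68,240),rate=200)
m=np.array([.07,-.042,1.977,0,1.206,2.3]);env.move_joints(m);m[5]=-.8;env.move_joints(m)
env.move_joints(np.load("qout.npy"))
h=np.load("hook.npy");yaw=-.17;f=np.array([-np.cos(yaw),-np.sin(yaw),0])
env.move_l(h[:3]+[0,0,26]+f*95,rot=h[3:],rate=150)
im,T=wrist("w6");s=env.read_state();print(s["time_s"],s["tool_pos"],s["force"],s["width"])
w3=cv2.imread("pics/w3.png")
o=np.hstack([cv2.resize(w3,(400,300)),cv2.resize(im,(400,300))]);cv2.imwrite("pics/cmp.png",o)
E
```

```text
26.9833 [451.079 352.799 233.704] [-0.148 -0.275 -3.255] 20.136275127570805
```

View pics/cmp.png

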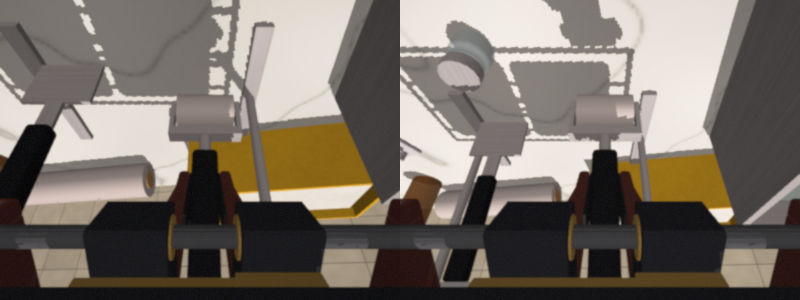

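Before and after, the roller sits identically in the jaws: drum at (205,108) and handle end at v=150 in both. There was no slip, so I can retrace the path exactly and hang it up.

```bash
python3 - <<'E'
from h import *
h=np.load("hook.npy")
print(env.move_l(h[:3]+[0,0,26],rate=80,f_stop=12)); s=env.read_state();print(s["tool_pos"]-h[:3],s["force"])
print(env.move_l(h[:3]+[0,0,-.5],rate=30,f_stop=8)); s=env.read_state();print(s["tool_pos"]-h[:3],s["force"])
set_gripper(88);env.hold(.3)
z=R.from_quat(h[3:]).as_matrix()[:,2];print(env.move_l(h[:3]-100*z,rate=100,f_stop=15))
env.hold(.5);s=env.read_state();print(s["time_s"],s["force"],s["qpos"])
im,T=wrist("w7");a=viewer.camera("side")[40:252,150:320];a=cv2.resize(a,None,fx=1.4,fy=1.4);o=np.zeros((420,800,3),np.uint8);o[:,:560]=im;o[:a.shape[0],560:560+a.shape[1]]=a;cv2.imwrite("pics/hung.png",o)
E
```

```text
False
[-0.422  0.106 25.898] [-0.464 -0.084 -3.023]
False
[ 0.176  0.082 -0.05 ] [-0.805 -1.55   0.542]
False
32.4417 [ 0.547 -0.359 -1.185] [ 0.813  0.349  1.954 -1.017  0.68   0.182]
```

View pics/hung.png

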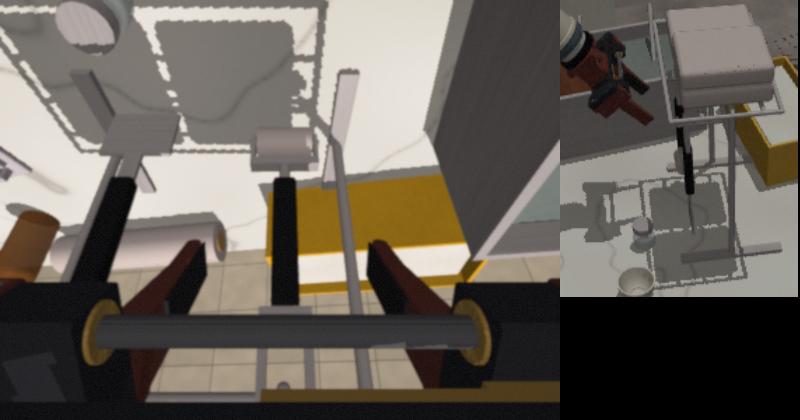

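The roller hangs on its hook again (drum (285,148), handle end (285,178), nearly the same as in the first look). The turner and jar haven't moved. Next is a look from above at the tub and pan, measured by masks.

```bash
python3 - <<'E'
from h import *
h=np.load("hook.npy");yaw=-.17;f=np.array([-np.cos(yaw),-np.sin(yaw),0])
p=env.read_state()["tool_pos"];env.move_l(p+f*60+[0,0,70],rate=200)
env.move_joints([.07,-.042,1.977,0,1.206,-1.1])
r=pose(.08,0);env.reach([450,-320,420],r.as_quat());env.hold(.2)
im,T=wrist("w8");np.save("w8T.npy",T);print(env.read_state()["time_s"])
for ct in cv2.findContours(brown(im),0,1)[0]:
    if cv2.contourArea(ct)>1000: print("lid",cv2.boundingRect(ct),cv2.minAreaRect(onplane("wrist",ct[:,0,:],50,T)[:,:2].astype(np.float32)))
# rectified top view at z=14, 1 px/mm, x 330..730 , y -520..-20
X,Y=np.meshgrid(np.arange(-520,-20),np.arange(330,730));uv=proj("wrist",np.c_[X.T.ravel()*0+Y.T.ravel(),X.T.ravel(),np.full(X.size,14)],T).reshape(500,400,2).astype(np.float32)
top=cv2.remap(im,uv[...,0],uv[...,1],1);cv2.imwrite("pics/top.png",top)  # row=y+520, col=x-330
g=cv2.cvtColor(top,cv2.COLOR_BGR2GRAY).astype(int);print(uv.min((0,1)),uv.max((0,1)))
for x in(400,450,500,550,600): print("x",x,g[0:340:4,x-330].tolist())
E
```

```text
35.975
lid (402, 188, 47, 105) ((543.9849243164062, -104.39163970947266), (169.81427001953125, 60.49551773071289), 6.153285026550293)
lid (201, 141, 44, 129) ((515.18408203125, -405.5117492675781), (194.61277770996094, 59.951908111572266), 2.5235331058502197)
[150.198  69.273] [499.209 334.71 ]
x 400 [173, 173, 173, 173, 172, 173, 174, 175, 173, 174, 174, 171, 149, 111, 142, 142, 144, 144, 135, 86, 76, 75, 74, 78, 76, 76, 76, 76, 76, 82, 118, 136, 144, 144, 142, 147, 148, 150, 149, 148, 149, 154, 149, 151, 152, 152, 153, 153, 153, 154, 153, 154, 154, 150, 151, 153, 154, 154, 154, 154, 156, 155, 155, 155, 154, 156, 155, 154, 154, 155, 134, 141, 169, 171, 166, 151, 153, 167, 170, 171, 172, 171, 172, 172, 172]
x 450 [170, 170, 171, 171, 172, 171, 173, 172, 172, 173, 173, 174, 164, 129, 120, 143, 142, 142, 124, 114, 114, 114, 115, 115, 117, 116, 116, 117, 117, 118, 119, 119, 121, 118, 98, 86, 148, 154, 154, 155, 155, 156, 156, 138, 157, 158, 159, 160, 159, 160, 160, 161, 161, 162, 162, 162, 164, 163, 163, 163, 163, 164, 162, 161, 163, 162, 163, 163, 162, 162, 161, 139, 164, 172, 172, 171
[... 625 characters left out ...]
115, 115, 115, 116, 116, 115, 117, 99, 79, 141, 151, 151, 151, 153, 153, 153, 144, 153, 153, 153, 154, 156, 156, 156, 157, 157, 157, 158, 157, 157, 159, 158, 157, 157, 157, 156, 156, 155, 156, 155, 155, 154, 154, 154, 130, 150, 170, 172, 162, 165, 173, 174, 174, 174, 175, 174, 174]
x 600 [173, 176, 172, 173, 175, 174, 173, 174, 175, 169, 116, 26, 17, 19, 17, 15, 14, 8, 7, 9, 67, 109, 111, 112, 112, 112, 111, 113, 114, 112, 112, 113, 114, 113, 115, 112, 87, 132, 144, 144, 146, 146, 146, 145, 139, 141, 148, 149, 149, 149, 150, 149, 149, 149, 150, 150, 151, 151, 151, 151, 151, 150, 150, 151, 150, 150, 149, 149, 150, 149, 150, 150, 143, 115, 158, 157, 161, 174, 173, 175, 174, 174, 173, 174, 174]
```

```bash
python3 - <<'E'
from h import *
top=cv2.imread("pics/top.png");g=cv2.cvtColor(top,cv2.COLOR_BGR2GRAY).astype(int)
for y in(-320,-290,-260):
    r=g[y+520-1:y+520+2].mean(0).astype(int); print(y,"near",r[30:90:2].tolist(),"far",r[260:345:2].tolist())
E
```

```text
-320 near [167, 161, 154, 158, 163, 162, 140, 109, 102, 102, 109, 110, 101, 92, 82, 96, 131, 151, 154, 153, 153, 154, 154, 153, 152, 151, 153, 153, 153, 153] far [149, 150, 150, 151, 150, 149, 148, 148, 149, 151, 152, 152, 150, 143, 124, 92, 81, 113, 144, 162, 172, 173, 173, 174, 174, 174, 174, 174, 174, 173, 174, 173, 174, 173, 174, 173, 174, 174, 173, 174, 174, 174, 175]
-290 near [94, 97, 98, 99, 100, 98, 100, 99, 99, 99, 98, 99, 94, 82, 77, 78, 83, 100, 133, 151, 154, 155, 154, 154, 155, 155, 156, 155, 155, 156] far [152, 151, 152, 151, 150, 150, 150, 150, 151, 152, 151, 151, 147, 131, 100, 82, 104, 136, 158, 168, 173, 174, 174, 173, 175, 174, 174, 174, 175, 175, 174, 174, 174, 174, 174, 174, 174, 174, 174, 175, 175, 175, 175]
-260 near [166, 171, 173, 173, 172, 173, 173, 174, 173, 172, 162, 130, 128, 152, 157, 157, 156, 153, 152, 152, 155, 155, 154, 154, 155, 155, 153, 152, 153, 156] far [150, 151, 151, 151, 151, 150, 149, 149, 149, 151, 151, 143, 118, 85, 73, 94, 128, 154, 168, 173, 175, 172, 173, 173, 174, 174, 174, 173, 174, 174, 174, 174, 174, 174, 174, 175, 173, 173, 175, 176, 175, 174, 174]
```

The bay centre comes out at about (503,-288) with yaw about 0.05. The tub is at (549.7,-104.3) with yaw 0.109.

```bash
python3 - <<'E'
from h import *
r=pose(.109,0);q=r.as_quat()
env.reach([549.7,-104.3,200],q)
print(env.move_l([549.7,-104.3,94],rate=100,f_stop=10));s=env.read_state();print(s["tool_pos"],s["force"])
set_gripper(30);s=env.read_state();print(s["width"],s["grip_force"],s["time_s"])
f0=s["force"][2]
env.move_l([549.7,-104.3,190],rate=90);s=env.read_state();print(s["width"],s["force"][2]-f0)
r2=pose(.05,0).as_quat()
env.reach([503,-288,190],r2);env.hold(.3)
im,T=wrist("w9")
print(env.move_l([503,-288,105],rate=80),env.move_l([503,-288,91],rate=20,f_stop=6))
env.hold(.4);s=env.read_state();print(s["tool_pos"],s["force"],s["width"],s["time_s"])
for ct in cv2.findContours(brown(viewer.camera("scene")),0,1)[0]:
    b=cv2.boundingRect(ct)
    if cv2.contourArea(ct)>100 and b[0]<300: print(b,cv2.minAreaRect(onplane("scene",ct[:,0,:],49)[:,:2].astype(np.float32)))
E
```

```text
False
[ 550.119 -104.393   94.563] [ 0.143  0.638 -0.698]
59.53624628364307 29.999666288495064 38.9667
59.670571964637475 -7.426078464600337
False True
[ 502.849 -287.921   92.202] [-0.7    0.46   4.688] 59.97002293241815 43.55
(228, 280, 25, 21) ((745.4526977539062, -139.88497924804688), (53.088626861572266, 58.11781311035156), 5.44666862487793)
(180, 215, 25, 28) ((562.0311279296875, -283.93646240234375), (91.58470916748047, 61.38620376586914), 4.420810699462891)
(136, 189, 25, 55) ((516.5779418945312, -405.959228515625), (192.69276428222656, 60.8766975402832), 2.640634298324585)
```

```bash
python3 - <<'E'
from h import *
set_gripper(88);env.hold(.3);env.move_l([503,-288,260],rate=120)
env.reach([380,-60,400],pose(.1,0).as_quat());env.hold(.5)
im=viewer.camera("side")
for ct in cv2.findContours(brown(im),0,1)[0]:
    b=cv2.boundingRect(ct)
    if cv2.contourArea(ct)>100 and b[1]>200: print(b,cv2.minAreaRect(onplane("side",ct[:,0,:],49)[:,:2].astype(np.float32)))
# roller: compare handle region with the start picture
d=cv2.absdiff(im,cv2.imread("pics/side0.png")).max(2)[110:200,222:260];print("roller/turner diff px",(d>40).sum())
s=env.read_state();print(s["time_s"],s["force"]);print(workorder.sign_off())
E
```

```text
(257, 377, 94, 43) ((518.3556518554688, -407.0030517578125), (194.29481506347656, 58.9437141418457), 2.5302441120147705)
(237, 329, 88, 52) ((511.5863037109375, -287.96527099609375), (194.0564727783203, 59.80427169799805), 2.975040912628174)
(352, 243, 25, 26) ((791.491455078125, -110.84651184082031), (77.87605285644531, 60.12305450439453), 62.90081787109375)
roller/turner diff px 0
47.7667 [ 0.555 -0.933 -0.4  ]
the job is handed in; nothing more can be done
None
```

I handed the job in at about 48 s: the lid was rolled end to end at about 6–8 N, the roller is back on its own hook, and the tub lies flat and aligned in the empty bay; the hand-in call gave no verdict.

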